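# Put the small wrench away and bar the tool chest for carrying

### The job

The low red tool chest is about to be carried off: pull its drawer open, lay the small wrench that is lying on the bench in the same compartment as the larger wrench, and push the drawer fully home. Then swing the keeper bar shut across the drawer front until it snaps into its catch. The bar may be standing in the drawer's way; leave the black tape roll, the wood offcut and the tape measure where they are and keep all the tools in the drawer.

Things in the scene. Friction and masses are not known exactly. Their poses are not given: they have to be found in the camera images.
- tool_chest: Low red steel tool chest with one grey drawer, fixed, 200 mm deep (x) x 226 mm wide (y) x 83 mm high. Origin: centre of its underside, on the bench. Its front looks along its own -x. At its +y front corner is the pin of the keeper bar, at its -y front corner the steel block of the spring ball catch (25 mm ahead of the front, 52 to 72 mm up).
- drawer (a joint): Travel of the drawer in m: 0 is fully home against its stop (front flush with the chest's front), it grows as the drawer comes out along the chest's -x, stop at 0.162. Runs with about 1.5 N of friction, stays where it is left, has no catch. Pulled against a keeper bar that stands at 1.1 rad or more, it pushes the bar on open by itself.
- drawer_pull (a point): Middle of the drawer's round steel bar handle: 11 mm thick, 100 mm long, parallel to the drawer front, centre line 35 mm ahead of the front and 37 mm above the bench, on two 8 mm posts 85 mm apart. Clear gap behind it 29 mm. The drawer front spans 12 to 73 mm above the bench. Axes as the chest's.
- drawer_mid (a point): Centre of the drawer's floor, 19 mm above the bench; moves with the drawer, axes as the chest's. Inside 175 mm long (x) x 192 mm wide (y); walls 30 mm above the floor, front 54 mm. Two dividers, 3 mm thick and 14 mm high, run front to back and make three compartments about 62 mm wide.
- lane_0 (a point): Floor centre of the compartment on the chest's +y side (64 mm to +y of drawer_mid). Each compartment holds one tool at the start; which is which varies. Axes as the chest's: x runs along the compartment.
- lane_1 (a point): Floor centre of the middle compartment.
- lane_2 (a point): Floor centre of the compartment on the chest's -y side.
- keeper_bar (a joint): Swing of the keeper bar, rad: 0 shut, 3 mm ahead of the drawer front, behind the catch ball; grows as it swings out; 1.57 points straight ahead of the chest (-x); stop at 1.85. From 1.6 up it clears the drawer. Stays where left; cannot shut on an open drawer. The ball resists between 0.08 and 0.04 with some 5 to 6 N at the knob, then the bar snaps in under 0.01.
- keeper_bar_hinge (a point): Upright pin of the keeper bar, 106 mm ahead (-x) and 109 mm to +y of the chest's origin, 62 mm up. This frame turns with the bar: its -y points along the bar to the tip. The bar is flat steel, 6 mm thick, 54 to 70 mm above the bench (above the drawer handle), reaching 210 mm from the pin.
- keeper_knob (a point): Middle of the round black knob standing on a tab of the bar: 172 mm along the bar from its pin and 18 mm out on its outer face (the -x side of the hinge frame); 16 mm thick, 70 to 92 mm above the bench (this point: 82 mm). It can be pinched from above and led round the pin, turning between the fingers, or the bar can be pushed.
- wrench_13: The small combination wrench, bare grey steel, 127 mm long x 32 mm x 10 mm thick, 74 g (varied by some 40 %), lying flat on the bench. Origin: middle of its underside; its length runs along its y (open jaw at +y, 32 mm wide, ring at -y, 22 mm wide); shank 10 mm wide from y -41 to +32 mm.
- wrench_17: The larger combination wrench, the same shape, 162 mm long x 41 mm x 10 mm, lying flat in one compartment of the drawer. Origin: middle of its underside; its length runs along its y.
- stool_cutter: Green-handled pliers, 138 mm x 51 mm x 17 mm, lying in one compartment of the drawer. Origin: middle of the underside; length along y.
- flashlight: Black pocket torch, 125 mm long, 38 mm thick, lying in one compartment of the drawer. Origin: middle of the underside; length along y.
- elec_tape: Roll of black tape lying flat on the bench, 65 mm across, 19 mm high; leave it alone. Origin: centre of its underside.
- block_b: Wood offcut, 44 mm (x) x 85 mm (y) x 19 mm high, on the bench; leave it alone. Origin: centre of its underside.
- tape_measure: Black and yellow tape measure, 43 mm x 98 mm x 66 mm high, standing on the rear half of the chest's top (83 mm up); leave it alone. Origin: centre of its underside; length along y.

How it is judged:
By the outcome, as a careful person would: the job done as asked, in the order asked, and still so for the second after the job is handed in, with the robot touching nothing.
It also fails if it takes over 72 s, if anything falls off the work surface, if the arm or the gripper's body presses on something with over 40 N, if the wrist force passes 120 N, or if a joint passes its speed limit or range.

### The arm

A 6-joint arm with a two-finger parallel gripper is mounted at the origin on a cart in front of the work surface, level with it; the furniture and walls round the work are solid. World frame = base frame: x ahead of the robot, y to its left, z up, the work surface at z = 0. Lengths are in m, angles in rad, forces in N, time in s.
With the tool pointing down it reaches from about 0.275 to 0.975 m from the base axis. Payload 8.4 kg.
Tool frame: the origin (TCP) lies between the finger pads; the fingertips stand 11 mm ahead of it and the grasp point (between the pads) lies 8 mm behind it; z points along the fingers, y is the line along which they close (so a half turn about z gives the same grasp; the last joint's range is limited). The gripper opens to 92 mm and grips with 3 to 60 N. Pads are 20 mm wide; open, the fingers measure 128 mm over their backs; the gripper's body (75 mm by 189 mm) begins 69 mm behind the grasp point.
Start: joints at [1.166, 0.353, 1.633, -0, 1.155, -0.002], TCP at [0.245, 0.575, 0.226] pointing down, gripper open.
Joint ranges: [-2.63, 2.63], [-0.92, 2.1], [0.06, 2.66], [-1.3, 4.44], [0, 2.69], [-3.02, 3.02]. Speed limits (rad/s): [2.22, 2.22, 2.79, 3.14, 3.14, 3.14].

### API

Orientations are given as a 3x3 rotation matrix whose columns are the frame's x, y, z axes.
In Python, from rig import ctrl gives the robot as it stands.
- The arm moves only by the tool step_arm, never from a script. Its arguments are lists of equal length, an entry for each row: "delta_pos": the shift along the tool's x, y, z in units of 60 mm (1.0 is 60 mm), a list of three; "dr": the turn, a rotation vector about the tool's x, y, z in units of 5 degrees (1.0 is 5 degrees), a list of three. A call has exactly 10 rows; each row is the pose to reach, as a shift and turn from the pose commanded when the call began, along the tool's axes at that moment; what a row does not reach only later rows make up. A row lasts 1/8 s, in which the tool goes at most 62.5 mm and 10.7 degrees, less where a joint would pass 70% of its speed; a pose out of reach is approached as far as the arm can. A call with a gripper value outside its range is refused whole. "gripper" is the opening, from 0 (shut) to 1 (fully open), set as the call begins (left out, the last holds). The fingers move at their own pace and stop on an object; the grip force is fixed at half the most. Time passes only in rows, so rows that repeat a pose let the fingers close, or fill a call up. It gives the time, the measured TCP pose, the force, the opening and the grip force at its end, in the units of the state.
- ctrl.get_obs(): the state, without advancing time (a new reading comes with each control period).
- ctrl.snapshot(name): name is "side" or "top"; returns the picture (384x512x3 uint8, red, green, blue); there is no depth.
- ctrl.camera_model(name): a dict with "K" (3x3 intrinsics, pixels), "pose" (4x4, takes a point from camera to world coordinates). Camera axes: x right, y up, looking along -z (the intrinsics and any distortion apply to the point x, -y, -z); pixel columns grow to the right and rows downward; lengths in m; the calibration is good to about 2 mm. A picture is of the moment at which its call begins. camera_model takes no time and is no camera call.
- ctrl.finish_job(): hands the job in; it is judged then, once.
Trained networks look in the newest picture that a camera, given by its name, has taken for a name from the list of things; names that differ only in an ending like _2 or _b are one class to them, and where a whole thing is asked for, a point or a joint stands for the part that bears it (a point fixed in the world has none). Each returns a list of dicts, best first, with "conf" (0 to 1); they miss things now and then, are a little off and sometimes report something else, mostly with a low value. They report only what shows in the picture. A call takes as long as a camera call.
- ctrl.look_for(thing, camera): "box" ([left, top, right, bottom] in pixels, round what is visible of it).
- ctrl.pinpoint(thing, camera): "position" ([row, column] in pixels: a listed point, or the origin of a listed thing).
The state is a dict: "time_s": time; "qpos": joint angles; "qvel": joint speeds; "joint_efforts": joint torques, N m; "position": TCP position; "tcp_rot": TCP orientation; "ft_force": force on the tool from outside, world axes, zero at the start; "wrist_torque": the same for the moment, N m; "opening": opening from 0.0 (shut) to 1.0 (fully open); "grip_force": force on a finger pad.
Only numpy, scipy, OpenCV 4.12 (cv2) and the standard library are available. Lean on these libraries where they do the work, as an engineer would, in place of code of your own. Each camera call takes 0.05 s, during which the arm holds its last target. There are 200 camera calls.

## Working session

There is one attempt and no reset: what is moved stays moved. The work goes in short steps, Python scripts to look and compute and a tool call to move; the robot and the scene stay as the last step left them, time stands still between calls to the robot, and variables do not carry over. Pictures are saved under pics/ and viewed, at most 10 in all, crops included, and the job is handed in when it is done.

Besides the shell and the picture viewer there is one more tool, called by a JSON object that holds its "fn" and its "kwargs", one argument or row to a line. step_arm: Moves the arm, as the interface text tells. Its arguments: {"type":"object","properties":{"delta_pos":{"type":"array"},"dr":{"type":"array"},"gripper":{"type":"number"}},"required":["delta_pos","dr"]}

```bash
mkdir -p pics; ls
cat > h.py <<'E'
import numpy as np, cv2
from rig import ctrl
def snap(cam,name=None):
    im=ctrl.snapshot(cam)
    if name: cv2.imwrite(f'pics/{name}.png',cv2.cvtColor(im,cv2.COLOR_RGB2BGR))
    return im
def ray(cam,rc):
    m=ctrl.camera_model(cam);K=np.array(m['K']);P=np.array(m['pose'])
    d=np.linalg.inv(K)@[rc[1],rc[0],1]; d=P[:3,:3]@(d*[1,-1,-1])
    return P[:3,3],d/np.linalg.norm(d)
def atz(cam,rc,z):
    o,d=ray(cam,rc); return o+d*(z-o[2])/d[2]
def tri(a,b,cams=('side','top')):
    o1,d1=ray(cams[0],a);o2,d2=ray(cams[1],b)
    s=np.linalg.lstsq(np.c_[d1,-d2],o2-o1,rcond=None)[0]
    p,q=o1+s[0]*d1,o2+s[1]*d2
    return (p+q)/2,np.linalg.norm(p-q)
def proj(cam,p):
    m=ctrl.camera_model(cam);K=np.array(m['K']);P=np.array(m['pose'])
    c=P[:3,:3].T@(np.asarray(p)-P[:3,3]); u=K@(c*[1,-1,-1]); return u[:2][::-1]/u[2]
E
python3 - <<'E'
from h import *
np.set_printoptions(precision=3,suppress=True)
snap('side','s0');snap('top','t0')
print({k:ctrl.camera_model('top')[k] for k in ctrl.camera_model('top')})
print({k:ctrl.camera_model('side')[k] for k in ctrl.camera_model('side')})
for n in ['tool_chest','drawer_pull','keeper_bar_hinge','keeper_knob','wrench_13','elec_tape','block_b','tape_measure']:
    r={c:ctrl.pinpoint(n,c)[:2] for c in('side','top')}
    for c in r: print(n,c,[(np.round(x['position'],1).tolist(),round(x['conf'],2)) for x in r[c]])
    if r['side'] and r['top']: print('   ',*tri(r['side'][0]['position'],r['top'][0]['position']))
for c in('side','top'): print(c,ctrl.look_for('wrench_13',c)[:2])
print(ctrl.get_obs())
E
```

```text
pics
{'K': array([[406.551,   0.   , 261.743],
       [  0.   , 406.551, 194.193],
       [  0.   ,   0.   ,   1.   ]]), 'pose': array([[-0.012,  0.981, -0.192,  0.268],
       [-1.   , -0.015, -0.015, -0.016],
       [-0.017,  0.192,  0.981,  1.281],
       [ 0.   ,  0.   ,  0.   ,  1.   ]])}
{'K': array([[431.795,   0.   , 258.745],
       [  0.   , 431.795, 187.181],
       [  0.   ,   0.   ,   1.   ]]), 'pose': array([[ 0.816,  0.343, -0.466,  0.03 ],
       [-0.578,  0.475, -0.664, -0.704],
       [-0.006,  0.811,  0.585,  0.69 ],
       [ 0.   ,  0.   ,  0.   ,  1.   ]])}
tool_chest side [([259.8, 325.7], 0.77)]
tool_chest top [([186.2, 333.1], 0.81), ([161.6, 292.9], 0.73)]
    [ 0.544 -0.227 -0.006] 0.0016150418655575597
drawer_pull side [([225.9, 269.8], 0.76)]
drawer_pull top [([198.8, 295.2], 0.67)]
    [ 0.492 -0.098  0.032] 0.011367816732502298
keeper_bar_hinge side []
keeper_bar_hinge top [([162.0, 290.3], 0.65), ([227.6, 222.3], 0.24)]
keeper_knob side [([173.3, 241.5], 0.59)]
keeper_knob top [([194.4, 245.0], 0.47)]
    [0.504 0.051 0.09 ] 0.0052648082758189035
wrench
[... 488 characters left out ...]
2], 0.86)]
    [ 0.52  -0.295  0.1  ] 0.00289532500922684
side []
top [{'box': [215.9, 207.5, 225.2, 243.7], 'conf': 0.69}, {'box': [239.9, 164.1, 290.0, 206.2], 'conf': 0.67}]
{'time_s': 1.0, 'qpos': array([ 1.166,  0.353,  1.633, -0.   ,  1.155, -0.002]), 'qvel': array([-0.001,  0.001,  0.   , -0.001,  0.001, -0.001]), 'joint_efforts': array([  0.003, -59.374, -33.459,   0.07 ,   0.015,  -0.   ]), 'position': array([0.245, 0.575, 0.226]), 'tcp_rot': array([[-0.92 ,  0.392,  0.   ],
       [ 0.392,  0.92 , -0.   ],
       [-0.   , -0.   , -1.   ]]), 'ft_force': array([ 0.254, -0.302, -0.99 ]), 'wrist_torque': array([-0.023, -0.026, -0.033]), 'grip_force': 0.0, 'opening': 1.0005193694548444}
```

Run:
```python
import cv2
a=cv2.imread('pics/t0.png')[100:300,120:420]; cv2.imwrite('pics/t0c.png',cv2.resize(a,(800,533),interpolation=cv2.INTER_CUBIC))
a=cv2.imread('pics/s0.png')[80:330,120:440]; cv2.imwrite('pics/s0c.png',cv2.resize(a,(768,600),interpolation=cv2.INTER_CUBIC))
```

```text
(no output)
```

View pics/t0c.png

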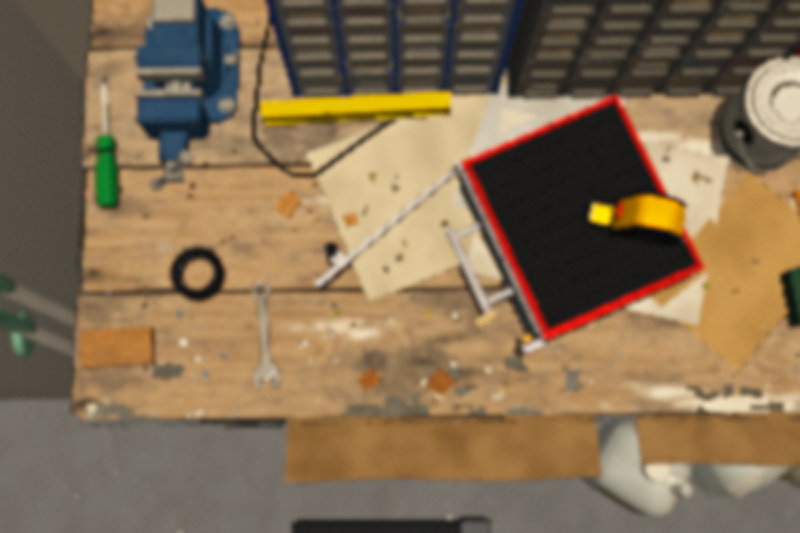

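View pics/s0c.png

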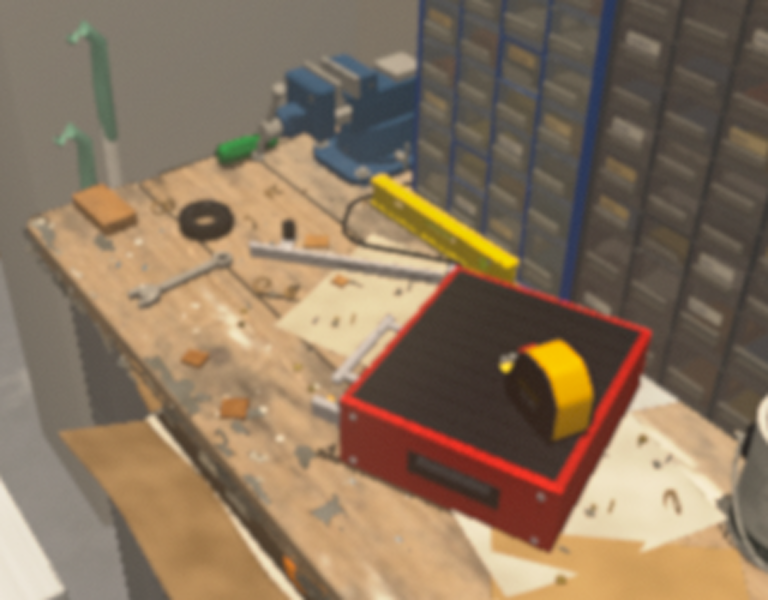

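```bash
cat >> h.py <<'E'
np.set_printoptions(precision=4,suppress=True)
E
python3 - <<'E'
from h import *
f=lambda x,y:(100+y/2.6667,120+x/2.6667)
C=[atz('top',f(*p),.083)[:2] for p in[(463,162),(617,97),(702,267),(545,338)]]
for a in C: print(a)
L=lambda a,b:np.linalg.norm(a-b)
print('front',L(C[0],C[3]),'back',L(C[1],C[2]),'sides',L(C[0],C[1]),L(C[3],C[2]))
ex=(C[1]-C[0]+C[2]-C[3]);ey=(C[0]-C[3]+C[1]-C[2])
a1=np.arctan2(ex[1],ex[0]);a2=np.arctan2(ey[1],ey[0])-np.pi/2;print('yaw',a1,a2)
c=np.mean(C,0);print('centre',c)
g=lambda x,y:(80+y/2.4,120+x/2.4)
for n,s,t in [('frontleft',(457,268),(463,162)),('frontright',(344,402),(545,338)),('bright',(553,488),(702,267)),('bk',(650,332),(617,97)),('ring',(224,260),(262,290)),('jaw',(142,293),(267,375)),('knobtop',(289,226),(331,248)),('bartip',(252,248),(320,285)),('handleL',(390,324),(455,233)),('handleR',(343,378),(487,308))]:
    print(n,*tri(g(*s),f(*t)))
for n,p in [('ring',(262,290)),('jaw',(267,375))]: print(n,atz('top',f(*p),.01))
for n,p in [('ring',(224,260)),('jaw',(142,293))]: print(n,'side',atz('side',g(*p),.01))
E
```

```text
[ 0.6055 -0.096 ]
[ 0.6802 -0.2754]
[ 0.4797 -0.3593]
[ 0.4026 -0.1811]
front 0.220077275934565 back 0.21731751126424584 sides 0.1943747110972613 0.19411641264143467
yaw -1.169356411128169 -1.174191639079448
centre [ 0.542  -0.2279]
frontleft [ 0.6068 -0.0962  0.0779] 0.0003254868892622298
frontright [ 0.4044 -0.1827  0.0752] 0.00217241718869975
bright [ 0.4785 -0.3587  0.0813] 0.0035572623343050063
bk [ 0.6813 -0.2762  0.0808] 0.000901091986221656
ring [0.4734 0.1427 0.0037] 0.00020334950146804853
jaw [0.37   0.136  0.0081] 0.003968805401946312
knobtop [0.507  0.0553 0.0847] 0.0005183197430804006
bartip [0.4686 0.069  0.0646] 0.00012920114589696883
handleL [ 0.5319 -0.087   0.036 ] 0.0017537593737137441
handleR [ 0.4452 -0.123   0.0363] 0.0038990144637937514
ring [0.4725 0.1419 0.01  ]
jaw [0.3717 0.1351 0.01  ]
ring side [0.4693 0.135  0.01  ]
jaw side [0.3672 0.1343 0.01  ]
```

{"fn": "step_arm", "kwargs": {
  "delta_pos": [
    [-8.18, -8.81, 1.0],
    [-8.18, -8.81, 1.0],
    [-8.18, -8.81, 1.0],
    [-8.18, -8.81, 1.0],
    [-8.18, -8.81, 1.0],
    [-8.18, -8.81, 1.0],
    [-8.18, -8.81, 1.0],
    [-8.18, -8.81, 1.0],
    [-8.18, -8.81, 1.0],
    [-8.18, -8.81, 1.0]
  ],
  "dr": [
    [0, 0, 26.81],
    [0, 0, 26.81],
    [0, 0, 26.81],
    [0, 0, 26.81],
    [0, 0, 26.81],
    [0, 0, 26.81],
    [0, 0, 26.81],
    [0, 0, 26.81],
    [0, 0, 26.81],
    [0, 0, 26.81]
  ],
  "gripper": 0.25
}}

```text
time_s: 2.25
position: [0.4566, -0.0131, 0.174]
tcp_rot: [[0.654, 0.756, 0.001], [0.756, -0.654, 0.0], [0.001, 0.001, -1.0]]
ft_force: [1.0, 0.6, 0.2]
opening: 0.25
grip_force: 0.0
```

```bash
cat >> h.py <<'E'
from scipy.spatial.transform import Rotation as Ro
C=np.array([.542,-.228]);yaw=-1.172
ex=np.array([np.cos(yaw),np.sin(yaw)]);ey=np.array([-ex[1],ex[0]])
def ch(x,y,z): return np.r_[C+x*ex+y*ey,z]
def go(p,ang):
    """delta & dr units for TCP at p, tool pointing down, closing axis at world angle ang"""
    o=ctrl.get_obs();R=np.array(o['tcp_rot'])
    y=np.array([np.cos(ang),np.sin(ang),0]);z=np.array([0,0,-1.]);T=np.c_[np.cross(y,z),y,z]
    print('t',round(o['time_s'],2),'at',o['position'],'q',o['qpos'],'open',round(o['opening'],3),'F',o['ft_force'])
    print('delta',R.T@(np.asarray(p)-o['position'])/.06,'dr',np.degrees(Ro.from_matrix(R.T@T).as_rotvec())/5)
E
python3 -c "
from h import *
go(ch(-.135,0,.15),yaw)"
```

```text
t 2.25 at [ 0.4566 -0.0131  0.174 ] q [-0.0321  0.1528  2.0332  0.0002  0.9544  0.6812] open 0.25 F [1.0246 0.5584 0.1889]
delta [-0.7814  1.4019  0.401 ] dr [ 0.0071 -0.0121  5.2556]
```

{"fn": "step_arm", "kwargs": {
  "delta_pos": [
    [-0.78, 1.4, 0.5],
    [-0.78, 1.4, 0.5],
    [-0.78, 1.4, 0.5],
    [-0.78, 1.4, 0.9],
    [-0.78, 1.4, 1.3],
    [-0.78, 1.4, 1.6],
    [-0.78, 1.4, 1.9],
    [-0.78, 1.4, 2.15],
    [-0.78, 1.4, 2.35],
    [-0.78, 1.4, 2.35]
  ],
  "dr": [
    [0, 0, 5.25],
    [0, 0, 5.25],
    [0, 0, 5.25],
    [0, 0, 5.25],
    [0, 0, 5.25],
    [0, 0, 5.25],
    [0, 0, 5.25],
    [0, 0, 5.25],
    [0, 0, 5.25],
    [0, 0, 5.25]
  ]
}}

```text
time_s: 3.5
position: [0.4889, -0.1011, 0.0321]
tcp_rot: [[0.919, 0.395, -0.001], [0.395, -0.919, 0.0], [-0.001, -0.001, -1.0]]
ft_force: [-0.2, -0.0, 0.1]
opening: 0.25
grip_force: 0.0
```

```bash
python3 -c "
from h import *
go(ch(-.135-.161,0,.033),yaw)
snap('side','s1');a=cv2.imread('pics/s1.png')[130:300,170:400];cv2.imwrite('pics/s1c.png',cv2.resize(a,None,fx=3,fy=3,interpolation=cv2.INTER_CUBIC))"
```

```text
t 3.5 at [ 0.4889 -0.1011  0.0321] q [-0.2069  0.4431  2.04   -0.      0.6599  0.9583] open 0.25 F [-0.2401 -0.0085  0.1488]
delta [ 0.0117 -2.6412 -0.0131] dr [-0.0087  0.013   0.0784]
```

View pics/s1c.png

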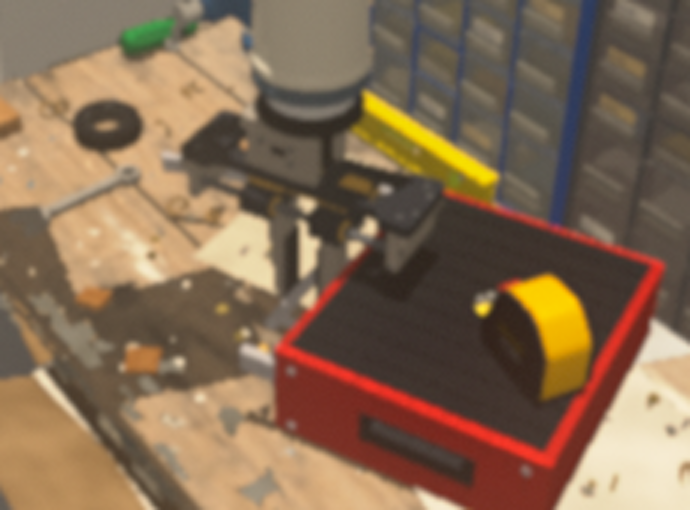

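The fingers straddle the handle (around crop (300,280)), with the body clear of the chest top. Now I'll close the gripper.

{"fn": "step_arm", "kwargs": {
  "delta_pos": [
    [0, 0, 0],
    [0, 0, 0],
    [0, 0, 0],
    [0, 0, 0],
    [0, 0, 0],
    [0, 0, 0],
    [0, -0.1, 0],
    [0, -0.2, 0],
    [0, -0.35, 0],
    [0, -0.5, 0]
  ],
  "dr": [
    [0, 0, 0],
    [0, 0, 0],
    [0, 0, 0],
    [0, 0, 0],
    [0, 0, 0],
    [0, 0, 0],
    [0, 0, 0],
    [0, 0, 0],
    [0, 0, 0],
    [0, 0, 0]
  ],
  "gripper": 0.0
}}

```text
time_s: 4.8
position: [0.4781, -0.0739, 0.0332]
tcp_rot: [[0.919, 0.395, 0.001], [0.395, -0.919, -0.001], [0.001, 0.001, -1.0]]
ft_force: [-0.5, -3.9, 6.1]
opening: 0.107
grip_force: 30.0
```

```bash
python3 -c "
from h import *
go(ch(-.135-.161,0,.032),yaw); print(ctrl.get_obs()['grip_force'])"
```

```text
t 4.8 at [ 0.4781 -0.0739  0.0332] q [-0.156   0.4231  2.0745 -0.0011  0.6425  1.0099] open 0.107 F [-0.4988 -3.9291  6.1317]
delta [-0.0001 -2.1531  0.0167] dr [ 0.0154 -0.01    0.0804]
30.001519918441772
```

{"fn": "step_arm", "kwargs": {
  "delta_pos": [
    [0, -0.2, 0],
    [0, -0.45, 0],
    [0, -0.7, 0],
    [0, -0.95, 0],
    [0, -1.2, 0],
    [0, -1.45, 0],
    [0, -1.7, 0],
    [0, -1.9, 0],
    [0, -2.05, 0],
    [0, -2.1, 0]
  ],
  "dr": [
    [0, 0, 0],
    [0, 0, 0],
    [0, 0, 0],
    [0, 0, 0],
    [0, 0, 0],
    [0, 0, 0],
    [0, 0, 0],
    [0, 0, 0],
    [0, 0, 0],
    [0, 0, 0]
  ]
}}

```text
time_s: 6.05
position: [0.428, 0.0425, 0.0331]
tcp_rot: [[0.919, 0.395, 0.001], [0.395, -0.919, -0.0], [0.001, 0.001, -1.0]]
ft_force: [-0.3, -1.7, 6.4]
opening: 0.104
grip_force: 30.0
```

```bash
python3 -c "
from h import *
go(ch(-.135-.161,0,.16),yaw); print(ctrl.get_obs()['grip_force'])"
```

```text
t 6.05 at [0.428  0.0425 0.0331] q [ 0.0957  0.3654  2.1852 -0.0005  0.5901  1.2605] open 0.104 F [-0.3409 -1.7103  6.4488]
delta [ 0.0017 -0.0399 -2.1142] dr [ 0.0059 -0.0087  0.0872]
30.00229239463806
```

{"fn": "step_arm", "kwargs": {
  "delta_pos": [
    [0, 0, 0],
    [0, 0, 0],
    [0, 0, 0],
    [0, 0, -0.8],
    [0, 0, -1.7],
    [0.5, -1.0, -2.6],
    [1.0, -2.0, -3.3],
    [1.57, -3.0, -3.3],
    [1.57, -4.0, -3.3],
    [1.57, -4.0, -3.3]
  ],
  "dr": [
    [0, 0, 0],
    [0, 0, 0],
    [0, 0, 0],
    [0, 0, 0],
    [0, 0, 0],
    [0, 0, 1],
    [0, 0, 2],
    [0, 0, 3.85],
    [0, 0, 3.85],
    [0, 0, 3.85]
  ],
  "gripper": 0.28
}}

```text
time_s: 7.3
position: [0.4191, 0.3023, 0.2311]
tcp_rot: [[0.997, 0.071, 0.0], [0.071, -0.997, 0.001], [0.0, -0.001, -1.0]]
ft_force: [-0.0, 0.3, -0.0]
opening: 0.28
grip_force: 0.0
```

Run:
```python
from h import *
snap('side','s2');snap('top','t2')
for n in ['drawer_pull','drawer_mid','keeper_knob','wrench_13','wrench_17','stool_cutter','flashlight','lane_0','lane_1','lane_2']:
    r={c:ctrl.pinpoint(n,c)[:2] for c in('side','top')}
    for c in r: print(n,c,[(np.round(x['position'],1).tolist(),round(x['conf'],2)) for x in r[c]])
    if r['side'] and r['top']: p,e=tri(r['side'][0]['position'],r['top'][0]['position']); print('   ',p,e,'chest',(p[:2]-C)@ex,(p[:2]-C)@ey)
a=cv2.imread('pics/t2.png')[120:260,180:360]; b=cv2.imread('pics/s2.png')[110:290,150:380]
cv2.imwrite('pics/t2c.png',cv2.resize(a,None,fx=4,fy=4,interpolation=cv2.INTER_CUBIC))
cv2.imwrite('pics/s2c.png',cv2.resize(b,None,fx=3.3,fy=3.3,interpolation=cv2.INTER_CUBIC))
print(ctrl.look_for('wrench_13','top'),ctrl.look_for('wrench_13','side'))
go([.42,.138,.1],-1.51)
```

```text
drawer_pull side [([206.8, 215.6], 0.61)]
drawer_pull top [([223.5, 250.9], 0.95)]
    [0.421  0.0379 0.0318] 0.0010107208684150349 chest -0.29204618581788055 -0.008265032058786667
drawer_mid side [([223.5, 266.6], 0.93)]
drawer_mid top [([205.6, 287.6], 0.83), ([180.8, 360.2], 0.71)]
    [ 0.482  -0.0799  0.0276] 0.012151548532964532 chest -0.1597844054381286 0.0021755790173711926
keeper_knob side [([167.0, 248.7], 0.93)]
keeper_knob top [([180.1, 240.3], 0.77), ([221.7, 250.1], 0.18)]
    [0.544  0.0679 0.0861] 0.006189853446960634 chest -0.27188935451780927 0.11672009301895013
wrench_13 side [([197.9, 198.7], 0.78), ([212.9, 277.2], 0.57)]
wrench_13 top [([188.5, 281.6], 0.66), ([223.2, 219.1], 0.51)]
    [ 0.4299 -0.0335  0.1359] 0.16006494204485144 chest -0.22278832447280397 -0.027815818001953072
wrench_17 side [([197.9, 198.7], 0.78), ([212.9, 277.2], 0.57)]
wrench_17 top [([188.5, 281.6], 0.66), ([223.2, 219.1], 0.51)]
    [ 0.4299 -0.0335  0.1359] 0.16006494204485144 chest -0.22278832447280397 -0.027815818001953072
stool_cutter side [([242.5, 246.8], 0.61), ([167.4, 248.8], 0
[... 800 characters left out ...]
[244.8, 246.3], 0.94), ([215.0, 273.8], 0.61)]
lane_2 top [([200.7, 290.6], 0.85), ([183.2, 279.9], 0.8)]
    [ 0.47   -0.077  -0.0216] 0.06516623269069291 chest -0.167140838265852 -0.007681626832947789
[{'box': [255.3, 173.2, 302.0, 201.1], 'conf': 0.52}, {'box': [216.7, 211.7, 221.6, 242.9], 'conf': 0.44}, {'box': [230.0, 165.0, 287.6, 194.0], 'conf': 0.23}, {'box': [182.1, 193.8, 204.0, 214.1], 'conf': 0.23}] [{'box': [248.6, 196.5, 287.6, 219.1], 'conf': 0.77}, {'box': [175.7, 186.9, 215.6, 211.8], 'conf': 0.54}]
t 8.5 at [0.4197 0.2999 0.2308] q [0.6175 0.1774 1.8585 0.     1.1057 2.1185] open 0.275 F [ 0.3147  0.3503 -0.2929]
delta [-0.183   2.692   2.1796] dr [-0.0002  0.0001  0.1027]
```

View pics/t2c.png

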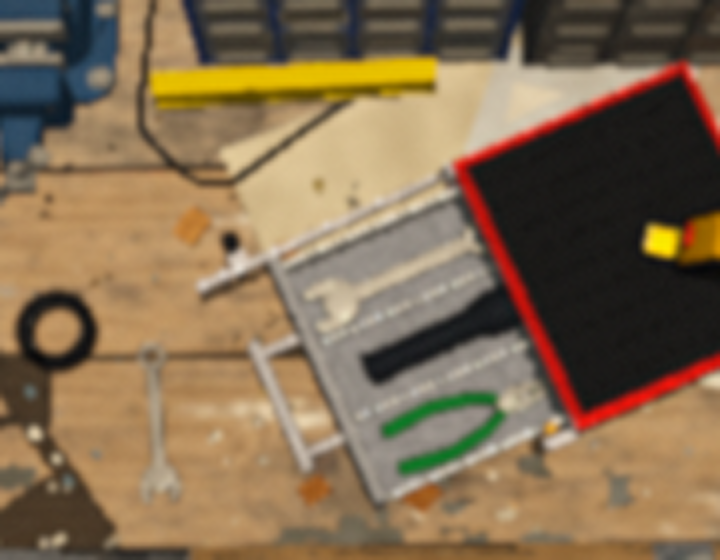

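View pics/s2c.png

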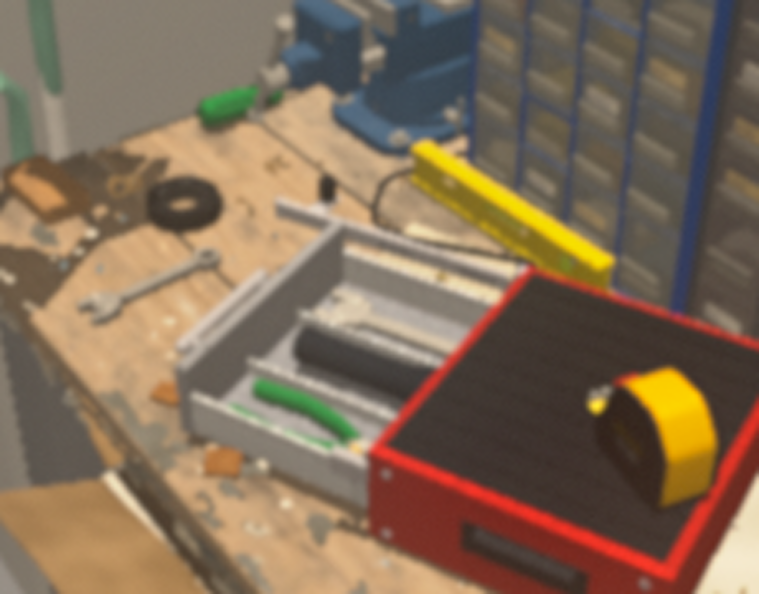

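The top view shows the large wrench in lane_0 (crop jaw (330,300), ring (470,240)), the torch in the middle and the pliers in lane_2. The bar lies beside the drawer at about 1.6 rad. The small wrench is at crop (152,353)–(160,487).

Run:
```python
from h import *
f=lambda x,y:(120+y/4,180+x/4); g=lambda x,y:(110+y/3.3,150+x/3.3)
for n,s,t in [('ring',(207,258),(152,353)),('jaw',(97,305),(160,487)),('shank',(155,281),(155,420))]:
    p,e=tri(g(*s),f(*t)); q=atz('top',f(*t),.007); q2=atz('side',g(*s),.007); print(n,p,e,q,q2)
for n,t,z in [('w17jaw',(330,300),.029),('w17shank',(400,272),.027),('w17ring',(470,240),.029),('div01a',(330,335),.033),('div01b',(478,273),.033),('wallin',(285,265),.049),('frontL',(275,262),.073),('frontR',(380,498),.073),('chestL',(460,165),.083)]:
    p=atz('top',f(*t),z);print(n,p,'chest',(p[:2]-C)@ex,(p[:2]-C)@ey)
```

```text
ring [0.4738 0.144  0.0036] 0.00287575598858334 [0.4746 0.1431 0.007 ] [0.4702 0.1402 0.007 ]
jaw [0.3684 0.1358 0.0074] 0.00015496806211047232 [0.3685 0.1358 0.007 ] [0.3685 0.1364 0.007 ]
shank [0.4216 0.1404 0.0046] 0.0004873570860370878 [0.4211 0.1402 0.007 ] [0.4205 0.1374 0.007 ]
w17jaw [0.5111 0.0009 0.029 ] chest -0.22289337623711297 0.060387924520755525
w17shank [ 0.5331 -0.0545  0.027 ] chest -0.1633289908855638 0.059176607268177826
w17ring [ 0.5576 -0.1101  0.029 ] chest -0.10255493824021858 0.060170597134167884
div01a [0.4826 0.0011 0.033 ] chest -0.2342267718402987 0.03421462041158082
div01b [ 0.5301 -0.1153  0.033 ] chest -0.108453801651952 0.03279322623754886
wallin [0.5354 0.0351 0.049 ] chest -0.2450606308374678 0.09607662798819126
frontL [0.5326 0.0417 0.073 ] chest -0.25221208823574487 0.09610358877264026
frontR [ 0.3531 -0.0349  0.073 ] chest -0.25133947477075586 -0.09910312194721421
chestL [ 0.6038 -0.1001  0.083 ] chest -0.0938242784897437 0.10664806167579582
```

{"fn": "step_arm", "kwargs": {
  "delta_pos": [
    [-0.05, 1.0, 0.8],
    [-0.165, 2.0, 1.6],
    [-0.165, 2.68, 2.2],
    [-0.165, 2.68, 2.5],
    [-0.165, 2.68, 2.9],
    [-0.165, 2.68, 3.2],
    [-0.165, 2.68, 3.45],
    [-0.165, 2.68, 3.62],
    [-0.165, 2.68, 3.62],
    [-0.165, 2.68, 3.62]
  ],
  "dr": [
    [0, 0, 0],
    [0, 0, 0],
    [0, 0, 0],
    [0, 0, 0],
    [0, 0, 0],
    [0, 0, 0],
    [0, 0, 0],
    [0, 0, 0],
    [0, 0, 0],
    [0, 0, 0]
  ],
  "gripper": 0.35
}}

```text
time_s: 9.75
position: [0.4213, 0.1389, 0.0139]
tcp_rot: [[0.998, 0.07, 0.001], [0.07, -0.998, 0.0], [0.001, -0.0, -1.0]]
ft_force: [0.1, -0.1, -0.3]
opening: 0.35
grip_force: 0.0
```

{"fn": "step_arm", "kwargs": {
  "delta_pos": [
    [0, 0, 0],
    [0, 0, 0],
    [0, 0, 0],
    [0, 0, 0],
    [0, 0, 0],
    [0, 0, 0],
    [0, 0, -0.3],
    [0, 0, -0.8],
    [0, 0, -1.3],
    [0, 0, -1.5]
  ],
  "dr": [
    [0, 0, 0],
    [0, 0, 0],
    [0, 0, 0],
    [0, 0, 0],
    [0, 0, 0],
    [0, 0, 0],
    [0, 0, 0],
    [0, 0, 0],
    [0, 0, 0],
    [0, 0, 0]
  ],
  "gripper": 0.0
}}

```text
time_s: 11.0
position: [0.4217, 0.1389, 0.1048]
tcp_rot: [[0.998, 0.07, 0.002], [0.07, -0.998, 0.001], [0.002, -0.0, -1.0]]
ft_force: [0.1, 0.1, -0.8]
opening: 0.097
grip_force: 30.0
```

Run:
```python
from h import *
snap('side','s3');snap('top')
b=cv2.imread('pics/s3.png')[110:290,150:380]
cv2.imwrite('pics/s3c.png',cv2.resize(b,None,fx=3.3,fy=3.3,interpolation=cv2.INTER_CUBIC))
go(ch(-.172,.062,.12),yaw+np.pi/2); go(ch(-.172,.062,.12),yaw-np.pi/2)
```

```text
t 11.1 at [0.4216 0.1389 0.1043] q [ 0.3149  0.2441  2.1177 -0.      0.7779  1.8161] open 0.098 F [-0.4813 -0.463  -0.2758]
delta [ 1.6274  3.1934 -0.2606] dr [  0.0169  -0.0197 -21.7714]
t 11.1 at [0.4216 0.1389 0.1043] q [ 0.3149  0.2441  2.1177 -0.      0.7779  1.8161] open 0.098 F [-0.4813 -0.463  -0.2758]
delta [ 1.6274  3.1934 -0.2606] dr [-0.018  -0.0154 14.2286]
```

View pics/s3c.png

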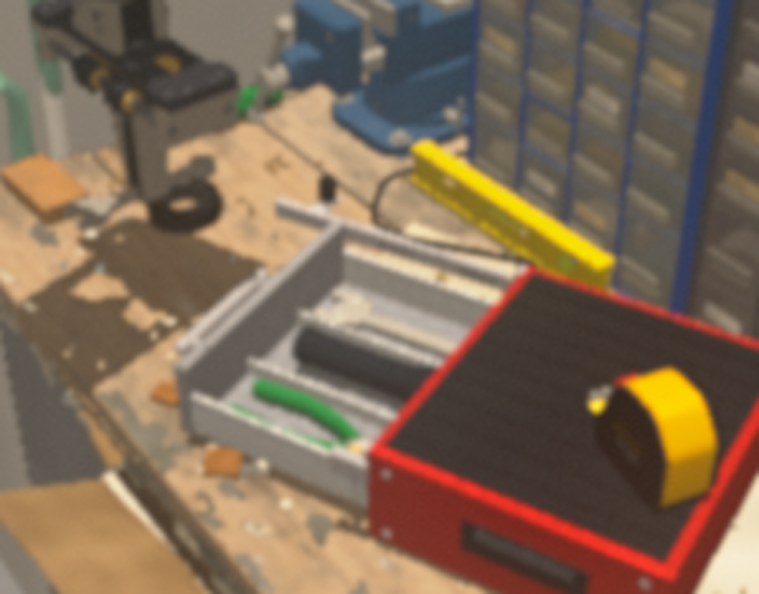

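The wrench is gripped and lifted; next I carry it over lane_0 with the jaw toward the front.

{"fn": "step_arm", "kwargs": {
  "delta_pos": [
    [0, 0, -0.4],
    [0.3, 0.4, -0.4],
    [0.7, 0.9, -0.4],
    [1.1, 1.5, -0.4],
    [1.4, 2.1, -0.4],
    [1.665, 2.7, -0.4],
    [1.665, 3.3, -0.4],
    [1.665, 3.3, -0.4],
    [1.665, 3.3, -0.4],
    [1.665, 3.3, -0.4]
  ],
  "dr": [
    [0, 0, 0],
    [0, 0, 2],
    [0, 0, 4],
    [0, 0, 6],
    [0, 0, 8],
    [0, 0, 10],
    [0, 0, 12],
    [0, 0, 14.23],
    [0, 0, 14.23],
    [0, 0, 14.23]
  ]
}}

```text
time_s: 12.35
position: [0.534, -0.0515, 0.1267]
tcp_rot: [[0.392, -0.92, -0.001], [-0.92, -0.392, 0.0], [-0.001, 0.001, -1.0]]
ft_force: [0.8, -0.3, -0.5]
opening: 0.103
grip_force: 30.0
```

Run:
```python
from h import *
snap('top','t4')
a=cv2.imread('pics/t4.png')[120:260,180:360]; 
cv2.imwrite('pics/t4c.png',cv2.resize(a,None,fx=4,fy=4,interpolation=cv2.INTER_CUBIC))
go(ch(-.164,.062,.046),yaw-np.pi/2)
```

```text
t 12.4 at [ 0.5341 -0.0514  0.1269] q [-0.0987  0.337   1.9095  0.      0.896   2.6401] open 0.106 F [-0.6401 -0.3063 -0.6055]
delta [ 0.0305 -0.0121  1.3491] dr [0.0093 0.0051 0.0449]
```

View pics/t4c.png

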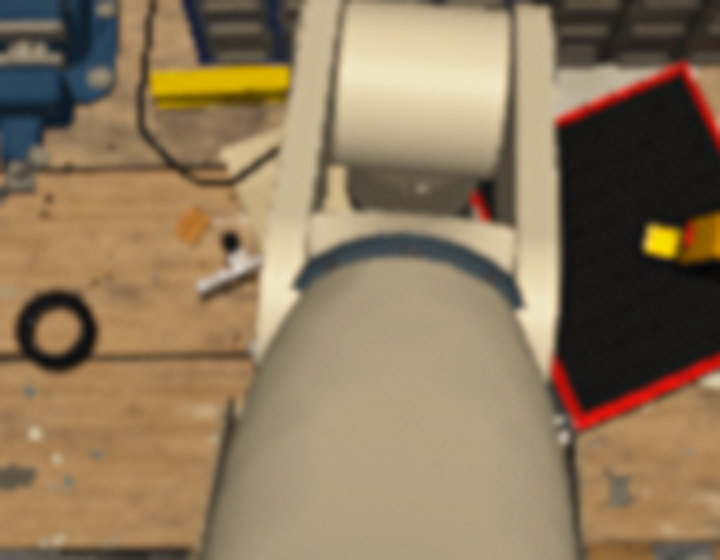

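The arm hides the drawer here, but the wrench has left the bench. I'll go down and release.

{"fn": "step_arm", "kwargs": {
  "delta_pos": [
    [0, 0, 0.3],
    [0, 0, 0.6],
    [0, 0, 0.85],
    [0, 0, 1.05],
    [0, 0, 1.15],
    [0, 0, 1.25],
    [0, 0, 1.3],
    [0, 0, 1.35],
    [0, 0, 1.35],
    [0, 0, 1.35]
  ],
  "dr": [
    [0, 0, 0],
    [0, 0, 0],
    [0, 0, 0],
    [0, 0, 0],
    [0, 0, 0],
    [0, 0, 0],
    [0, 0, 0],
    [0, 0, 0],
    [0, 0, 0],
    [0, 0, 0]
  ]
}}

```text
time_s: 13.65
position: [0.5346, -0.0518, 0.0468]
tcp_rot: [[0.388, -0.922, 0.0], [-0.922, -0.388, -0.0], [0.0, -0.0, -1.0]]
ft_force: [0.6, -0.3, 0.2]
opening: 0.103
grip_force: 30.0
```

{"fn": "step_arm", "kwargs": {
  "delta_pos": [
    [0, 0, 0.03],
    [0, 0, 0.03],
    [0, 0, 0.03],
    [0, 0, 0.03],
    [0, 0, 0.03],
    [0, 0, -0.2],
    [0, 0, -0.8],
    [0, 0, -1.6],
    [0, 0, -2.4],
    [-0.5, 0, -2.5]
  ],
  "dr": [
    [0, 0, 0],
    [0, 0, 0],
    [0, 0, 0],
    [0, 0, 0],
    [0, 0, 0],
    [0, 0, 0],
    [0, 0, 0],
    [0, 0, 0],
    [0, 0, 0],
    [0, 0, -1]
  ],
  "gripper": 0.22
}}

```text
time_s: 14.9
position: [0.5256, -0.025, 0.2013]
tcp_rot: [[0.467, -0.884, 0.008], [-0.884, -0.467, -0.001], [0.004, -0.006, -1.0]]
ft_force: [-0.5, 0.4, -1.3]
opening: 0.22
grip_force: 0.0
```

{"fn": "step_arm", "kwargs": {
  "delta_pos": [
    [-1, 0, 0],
    [-2, 0, 0],
    [-3, 0, 0],
    [-4, 0, 0],
    [-5.3, -0.38, 0],
    [-5.3, -0.38, 0],
    [-5.3, -0.38, 0],
    [-5.3, -0.38, 0],
    [-5.3, -0.38, 0],
    [-5.3, -0.38, 0]
  ],
  "dr": [
    [0, 0, -2],
    [0, 0, -4],
    [0, 0, -6],
    [0, 0, -8],
    [0, 0, -10],
    [0, 0, -12],
    [0, 0, -14],
    [0, 0, -16],
    [0, 0, -17],
    [0, 0, -17]
  ]
}}

```text
time_s: 16.15
position: [0.3945, 0.2677, 0.1974]
tcp_rot: [[0.922, 0.388, 0.001], [0.388, -0.922, 0.0], [0.001, -0.0, -1.0]]
ft_force: [-0.3, -0.0, 0.1]
opening: 0.218
grip_force: 0.0
```

Run:
```python
from h import *
snap('side','s5');snap('top','t5')
a=cv2.imread('pics/t5.png')[140:260,190:340]; b=cv2.imread('pics/s5.png')[150:270,190:340]
s=lambda i:cv2.resize(i,None,fx=3.7,fy=3.7,interpolation=cv2.INTER_CUBIC)
cv2.imwrite('pics/c5.png',cv2.resize(np.hstack([a,b]),(800,320),interpolation=cv2.INTER_CUBIC))
r={c:ctrl.pinpoint('drawer_pull',c) for c in('side','top')}
p,e=tri(r['side'][0]['position'],r['top'][0]['position']);print(p,e,(p[:2]-C)@ex,(p[:2]-C)@ey)
go(ch(-.294,0,.1),yaw)
```

```text
[0.426  0.0423 0.0281] 0.0006822331166219517 -0.2941570717219682 -0.0019307007275606199
t 16.35 at [0.3945 0.2676 0.1969] q [0.5929 0.1542 1.9714 0.     1.0157 1.7666] open 0.219 F [0.2213 0.3205 0.0312]
delta [-0.9363  3.6686  1.6139] dr [-0.0009 -0.0034 -0.0195]
```

View pics/c5.png

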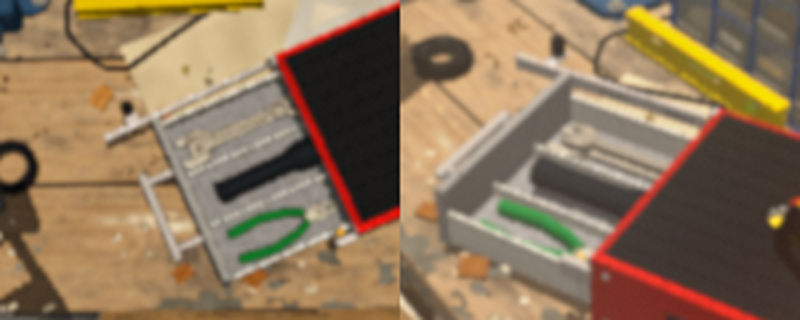

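The small wrench rests on the large one in lane_0 (left half, around (220,140)). Next I return to the handle and push the drawer in.

{"fn": "step_arm", "kwargs": {
  "delta_pos": [
    [-0.23, 0.92, 0.2],
    [-0.47, 1.84, 0.4],
    [-0.7, 2.75, 0.6],
    [-0.936, 3.67, 0.8],
    [-0.936, 3.67, 1.2],
    [-0.936, 3.67, 1.6],
    [-0.936, 3.67, 2.0],
    [-0.936, 3.67, 2.4],
    [-0.936, 3.67, 2.72],
    [-0.936, 3.67, 2.72]
  ],
  "dr": [
    [0, 0, 0],
    [0, 0, 0],
    [0, 0, 0],
    [0, 0, 0],
    [0, 0, 0],
    [0, 0, 0],
    [0, 0, 0],
    [0, 0, 0],
    [0, 0, 0],
    [0, 0, 0]
  ],
  "gripper": 0.28
}}

```text
time_s: 17.6
position: [0.4273, 0.0428, 0.0325]
tcp_rot: [[0.922, 0.387, -0.003], [0.387, -0.922, -0.0], [-0.003, -0.001, -1.0]]
ft_force: [0.2, 0.2, 0.0]
opening: 0.277
grip_force: 0.0
```

{"fn": "step_arm", "kwargs": {
  "delta_pos": [
    [0, 0, 0],
    [0, 0, 0],
    [0, 0, 0],
    [0, 0, 0],
    [0, 0, 0],
    [0, 0.05, 0],
    [0, 0.15, 0],
    [0, 0.3, 0],
    [0, 0.5, 0],
    [0, 0.7, 0]
  ],
  "dr": [
    [0, 0, 0],
    [0, 0, 0],
    [0, 0, 0],
    [0, 0, 0],
    [0, 0, 0],
    [0, 0, 0],
    [0, 0, 0],
    [0, 0, 0],
    [0, 0, 0],
    [0, 0, 0]
  ],
  "gripper": 0.0
}}

```text
time_s: 18.85
position: [0.4455, 0.0042, 0.0341]
tcp_rot: [[0.922, 0.388, 0.002], [0.388, -0.922, 0.0], [0.002, 0.0, -1.0]]
ft_force: [-0.0, 2.0, 6.0]
opening: 0.105
grip_force: 30.0
```

```bash
python3 -c "
from h import *
go(ch(-.135,0,.033),yaw); p=ctrl.get_obs()['position'];print((p[:2]-C)@ex,(p[:2]-C)@ey)"
```

```text
t 18.85 at [0.4455 0.0042 0.0341] q [0.0057 0.3797 2.154  0.0005 0.6062 1.1774] open 0.105 F [-0.0456  2.0047  6.0107]
delta [-0.0196  1.9403  0.0191] dr [ 0.0048 -0.0203 -0.0016]
-0.2514168216320325 0.0011912743850218054
```

{"fn": "step_arm", "kwargs": {
  "delta_pos": [
    [0, 0.25, 0],
    [0, 0.5, 0],
    [0, 0.75, 0],
    [0, 1.0, 0],
    [0, 1.25, 0],
    [0, 1.5, 0],
    [0, 1.7, 0],
    [0, 1.83, 0],
    [0, 1.9, 0],
    [0, 1.94, 0]
  ],
  "dr": [
    [0, 0, 0],
    [0, 0, 0],
    [0, 0, 0],
    [0, 0, 0],
    [0, 0, 0],
    [0, 0, 0],
    [0, 0, 0],
    [0, 0, 0],
    [0, 0, 0],
    [0, 0, 0]
  ]
}}

```text
time_s: 20.1
position: [0.491, -0.1025, 0.0341]
tcp_rot: [[0.922, 0.387, 0.002], [0.387, -0.922, 0.001], [0.003, -0.001, -1.0]]
ft_force: [3.8, 20.4, 11.4]
opening: 0.108
grip_force: 30.0
```

{"fn": "step_arm", "kwargs": {
  "delta_pos": [
    [0, 0.01, 0],
    [0, 0.02, 0],
    [0, 0.03, 0],
    [0, 0.04, 0],
    [0, 0.05, 0],
    [0, 0.06, 0],
    [0, 0.07, 0],
    [0, 0.08, 0],
    [0, 0.08, 0],
    [0, 0.08, 0]
  ],
  "dr": [
    [0, 0, 0],
    [0, 0, 0],
    [0, 0, 0],
    [0, 0, 0],
    [0, 0, 0],
    [0, 0, 0],
    [0, 0, 0],
    [0, 0, 0],
    [0, 0, 0],
    [0, 0, 0]
  ]
}}

```text
time_s: 21.35
position: [0.4909, -0.1028, 0.034]
tcp_rot: [[0.923, 0.385, -0.002], [0.385, -0.923, 0.007], [0.001, -0.007, -1.0]]
ft_force: [2.4, 37.7, 18.8]
opening: 0.112
grip_force: 30.0
```

```bash
python3 -c "
from h import *
go(ch(-.135,0,.033),yaw); p=ctrl.get_obs()['position'];print((p[:2]-C)@ex,(p[:2]-C)@ey)"
```

```text
t 21.35 at [ 0.4909 -0.1028  0.034 ] q [-0.2137  0.4429  2.0332  0.0103  0.6687  0.9537] open 0.112 F [ 2.4072 37.6694 18.7736]
delta [-0.0261  0.0044  0.016 ] dr [-0.0805 -0.0122 -0.0406]
-0.1352541437830755 0.0015657080726741294
```

{"fn": "step_arm", "kwargs": {
  "delta_pos": [
    [0, -0.05, 0],
    [0, -0.08, 0],
    [0, -0.08, 0],
    [0, -0.08, 0],
    [0, -0.08, 0],
    [0, -0.08, 0],
    [0, -0.08, 0],
    [0, -0.08, 0],
    [0, -0.08, 0],
    [0, -0.08, 0]
  ],
  "dr": [
    [0, 0, 0],
    [0, 0, 0],
    [0, 0, 0],
    [0, 0, 0],
    [0, 0, 0],
    [0, 0, 0],
    [0, 0, 0],
    [0, 0, 0],
    [0, 0, 0],
    [0, 0, 0]
  ]
}}

```text
time_s: 22.6
position: [0.491, -0.1024, 0.0341]
tcp_rot: [[0.922, 0.387, 0.002], [0.387, -0.922, 0.001], [0.003, 0.0, -1.0]]
ft_force: [3.7, 8.9, 7.6]
opening: 0.109
grip_force: 30.0
```

{"fn": "step_arm", "kwargs": {
  "delta_pos": [
    [0, 0, 0],
    [0, 0, 0],
    [0, 0, 0],
    [0, 0, 0],
    [0, 0, -0.5],
    [0, 0, -1.0],
    [0, 0, -1.8],
    [0, 0, -2.6],
    [0, 0, -2.8],
    [0, 0, -2.8]
  ],
  "dr": [
    [0, 0, 0],
    [0, 0, 0],
    [0, 0, 0],
    [0, 0, 0],
    [0, 0, 0],
    [0, 0, 0],
    [0, 0, 0],
    [0, 0, 0],
    [0, 0, 0],
    [0, 0, 0]
  ],
  "gripper": 0.25
}}

```text
time_s: 23.85
position: [0.4898, -0.1031, 0.2015]
tcp_rot: [[0.922, 0.388, 0.001], [0.388, -0.922, -0.0], [0.001, 0.001, -1.0]]
ft_force: [1.1, -0.7, -0.2]
opening: 0.251
grip_force: 0.0
```

Run:
```python
from h import *
K={'side':[],'top':[]}
for i in range(3):
  for c in K:
    snap(c,f'{c}6'); r=ctrl.pinpoint('keeper_knob',c); K[c].append(r[0]['position'] if r else None); print(c,r[:2])
try:
    m=lambda c:np.median([k for k in K[c] if k is not None],0)
    p,e=tri(m('side'),m('top'));print(p,e,'chest',(p[:2]-C)@ex,(p[:2]-C)@ey)
    q=atz('top',m('top'),.082);print('topz',q,(q[:2]-C)@ex,(q[:2]-C)@ey)
    q=atz('side',m('side'),.082);print('sidez',q,(q[:2]-C)@ex,(q[:2]-C)@ey)
except Exception as x: print(x)
go([.544,.068,.16],yaw+np.pi/2); go([.544,.068,.16],yaw-np.pi/2)
a=cv2.imread('pics/top6.png')[140:260,190:340]; b=cv2.imread('pics/side6.png')[150:270,190:340]
cv2.imwrite('pics/c6.png',cv2.resize(np.hstack([a,b]),(800,320),interpolation=cv2.INTER_CUBIC))
```

```text
side [{'position': [164.2, 246.6], 'conf': 0.87}]
top [{'position': [179.2, 237.7], 'conf': 0.59}]
side [{'position': [166.7, 248.8], 'conf': 0.57}]
top [{'position': [180.9, 237.1], 'conf': 0.44}]
side [{'position': [168.3, 247.9], 'conf': 0.92}]
top [{'position': [198.1, 296.0], 'conf': 0.46}, {'position': [184.7, 239.1], 'conf': 0.44}]
[0.5442 0.0752 0.0826] 0.0024396609510430383 chest -0.27855370631134196 0.11973604363589929
topz [0.5454 0.0747 0.082 ] -0.2776203993097939 0.12069855079970512
sidez [0.5434 0.0762 0.082 ] -0.2797739275386805 0.11941135365743986
t 24.45 at [ 0.4896 -0.103   0.2012] q [-0.2104  0.1865  1.9202 -0.      1.0353  0.9617] open 0.25 F [ 0.887  -0.1293  0.3193]
delta [ 1.9421 -2.2751  0.6859] dr [ -0.0044   0.0011 -18.0011]
t 24.45 at [ 0.4896 -0.103   0.2012] q [-0.2104  0.1865  1.9202 -0.      1.0353  0.9617] open 0.25 F [ 0.887  -0.1293  0.3193]
delta [ 1.9421 -2.2751  0.6859] dr [ 0.0011  0.0044 17.9989]
```

View pics/c6.png

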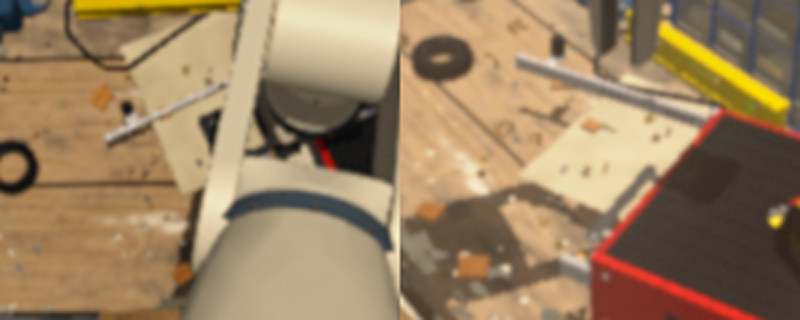

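The knob sits at top pixel (180,238) and side pixel (167,249), the drawer is closed, and the knob is at chest (-0.279, 0.120). Next I move above it.

{"fn": "step_arm", "kwargs": {
  "delta_pos": [
    [0.4, -0.5, 0],
    [0.8, -1.0, 0],
    [1.2, -1.5, 0],
    [1.6, -1.9, 0],
    [2.0, -2.39, 0],
    [2.0, -2.39, 0],
    [2.0, -2.39, 0],
    [2.0, -2.39, 0],
    [2.0, -2.39, 0.3],
    [2.0, -2.39, 0.6]
  ],
  "dr": [
    [0, 0, -2],
    [0, 0, -4],
    [0, 0, -6],
    [0, 0, -8],
    [0, 0, -10],
    [0, 0, -12],
    [0, 0, -14],
    [0, 0, -16],
    [0, 0, -18],
    [0, 0, -18]
  ],
  "gripper": 0.45
}}

```text
time_s: 25.7
position: [0.5447, 0.0757, 0.1649]
tcp_rot: [[-0.387, 0.922, 0.001], [0.922, 0.387, 0.0], [-0.0, 0.001, -1.0]]
ft_force: [-0.2, 0.4, -0.4]
opening: 0.448
grip_force: 0.0
```

```bash
python3 -c "
from h import *
go(ch(-.279,.120,.087),yaw+np.pi/2)"
```

```text
t 25.7 at [0.5447 0.0757 0.1649] q [ 0.1354  0.3052  1.8528  0.      0.983  -0.2621] open 0.448 F [-0.1608  0.3832 -0.4029]
delta [ 0.0032 -0.0083  1.2978] dr [ 0.0061  0.0016 -0.0149]
```

{"fn": "step_arm", "kwargs": {
  "delta_pos": [
    [0, 0, 0.3],
    [0, 0, 0.6],
    [0, 0, 0.85],
    [0, 0, 1.05],
    [0, 0, 1.15],
    [0, 0, 1.2],
    [0, 0, 1.25],
    [0, 0, 1.28],
    [0, 0, 1.28],
    [0, 0, 1.28]
  ],
  "dr": [
    [0, 0, 0],
    [0, 0, 0],
    [0, 0, 0],
    [0, 0, 0],
    [0, 0, 0],
    [0, 0, 0],
    [0, 0, 0],
    [0, 0, 0],
    [0, 0, 0],
    [0, 0, 0]
  ]
}}

```text
time_s: 26.95
position: [0.5447, 0.0757, 0.0888]
tcp_rot: [[-0.388, 0.922, 0.0], [0.922, 0.388, 0.0], [-0.0, 0.0, -1.0]]
ft_force: [-0.9, 0.4, -0.0]
opening: 0.45
grip_force: 0.0
```

{"fn": "step_arm", "kwargs": {
  "delta_pos": [
    [0, 0, 0],
    [0, 0, 0],
    [0, 0, 0],
    [0, 0, 0],
    [0, 0, 0],
    [0, 0, 0],
    [0, 0, 0],
    [0, 0, 0],
    [0, 0, 0],
    [0, 0, 0]
  ],
  "dr": [
    [0, 0, 0],
    [0, 0, 0],
    [0, 0, 0],
    [0, 0, 0],
    [0, 0, 0],
    [0, 0, 0],
    [0, 0, 0],
    [0, 0, 0],
    [0, 0, 0],
    [0, 0, 0]
  ],
  "gripper": 0.0
}}

```text
time_s: 28.2
position: [0.5446, 0.0757, 0.0886]
tcp_rot: [[-0.388, 0.922, -0.0], [0.922, 0.388, 0.0], [0.0, 0.0, -1.0]]
ft_force: [0.3, 0.7, 0.7]
opening: 0.154
grip_force: 30.0
```

Run:
```python
from h import *
o=ctrl.get_obs();p=o['position'];u=np.array([(p[:2]-C)@ex,(p[:2]-C)@ey])-[-.106,.109]
print(o['time_s'],p,o['opening'],o['grip_force'],o['ft_force'],'rel hinge',u,np.hypot(*u))
a0=np.arctan2(-u[0],-u[1]);r=.173;R=np.array(o['tcp_rot']);print('alpha',a0)
for a in np.linspace(a0,.1043,21)[1:]:
    d=r*(np.array([-np.sin(a),-np.cos(a)])-[-np.sin(a0),-np.cos(a0)])
    w=np.r_[d[0]*ex+d[1]*ey,0]; print(round(a-.1043,3),np.round(R.T@w/.06,3))
```

```text
28.2 [0.5446 0.0757 0.0886] 0.1541241172068658 30.000330070615746 [0.3028 0.6629 0.6553] rel hinge [-0.1729  0.0113] 0.1732220897245754
alpha 1.6362334643853849
1.455 [ 0.006 -0.221 -0.   ]
1.379 [-0.005 -0.441 -0.   ]
1.302 [-0.033 -0.66  -0.   ]
1.226 [-0.077 -0.877 -0.   ]
1.149 [-0.138 -1.089 -0.   ]
1.072 [-0.215 -1.296 -0.   ]
0.996 [-0.308 -1.496 -0.   ]
0.919 [-0.415 -1.689 -0.   ]
0.843 [-0.537 -1.873 -0.   ]
0.766 [-0.673 -2.047 -0.   ]
0.689 [-0.822 -2.21  -0.   ]
0.613 [-0.983 -2.362 -0.   ]
0.536 [-1.154 -2.5   -0.   ]
0.46 [-1.336 -2.625 -0.   ]
0.383 [-1.527 -2.736 -0.   ]
0.306 [-1.726 -2.832 -0.   ]
0.23 [-1.932 -2.912 -0.   ]
0.153 [-2.143 -2.977 -0.   ]
0.077 [-2.359 -3.025 -0.   ]
0.0 [-2.577 -3.056 -0.   ]
```

{"fn": "step_arm", "kwargs": {
  "delta_pos": [
    [0.006, -0.22, 0],
    [-0.005, -0.44, 0],
    [-0.033, -0.66, 0],
    [-0.077, -0.877, 0],
    [-0.138, -1.089, 0],
    [-0.215, -1.296, 0],
    [-0.308, -1.496, 0],
    [-0.415, -1.689, 0],
    [-0.537, -1.873, 0],
    [-0.673, -2.047, 0]
  ],
  "dr": [
    [0, 0, 0],
    [0, 0, 0],
    [0, 0, 0],
    [0, 0, 0],
    [0, 0, 0],
    [0, 0, 0],
    [0, 0, 0],
    [0, 0, 0],
    [0, 0, 0],
    [0, 0, 0]
  ]
}}

```text
time_s: 29.45
position: [0.4467, -0.01, 0.0887]
tcp_rot: [[-0.388, 0.922, 0.0], [0.922, 0.388, -0.0], [-0.0, 0.0, -1.0]]
ft_force: [0.8, 0.9, 2.5]
opening: 0.153
grip_force: 30.0
```

```bash
cat > arc.py <<'E'
from h import *
import sys
o=ctrl.get_obs();p=o['position'];u=np.array([(p[:2]-C)@ex,(p[:2]-C)@ey])-[-.106,.109]
a0=np.arctan2(-u[0],-u[1]);r=.173;R=np.array(o['tcp_rot'])
print(o['time_s'],p,o['opening'],o['grip_force'],o['ft_force'],'rel hinge',u,np.hypot(*u),'theta',a0-.1043)
for a in np.linspace(a0,.1043+float(sys.argv[1]),11)[1:]:
    d=r*np.array([-np.sin(a),-np.cos(a)])-u
    w=np.r_[d[0]*ex+d[1]*ey,0]; print(round(a-.1043,3),np.round(R.T@w/.06,3))
E
python3 arc.py .1
```

```text
29.45 [ 0.4467 -0.01    0.0887] 0.15270856619141016 30.000803327644114 [0.7592 0.9298 2.545 ] rel hinge [-0.1319 -0.1121] 0.1731212325827726 theta 0.7619026745007791
0.696 [-0.13 -0.14 -0.  ]
0.63 [-0.267 -0.272 -0.   ]
0.563 [-0.413 -0.395 -0.   ]
0.497 [-0.567 -0.508 -0.   ]
0.431 [-0.728 -0.611 -0.   ]
0.365 [-0.895 -0.703 -0.   ]
0.299 [-1.068 -0.783 -0.   ]
0.232 [-1.246 -0.852 -0.   ]
0.166 [-1.428 -0.909  0.   ]
0.1 [-1.613 -0.954  0.   ]
```

{"fn": "step_arm", "kwargs": {
  "delta_pos": [
    [-0.13, -0.14, 0],
    [-0.267, -0.272, 0],
    [-0.413, -0.395, 0],
    [-0.567, -0.508, 0],
    [-0.728, -0.611, 0],
    [-0.895, -0.703, 0],
    [-1.068, -0.783, 0],
    [-1.246, -0.852, 0],
    [-1.428, -0.909, 0],
    [-1.613, -0.954, 0]
  ],
  "dr": [
    [0, 0, 0],
    [0, 0, 0],
    [0, 0, 0],
    [0, 0, 0],
    [0, 0, 0],
    [0, 0, 0],
    [0, 0, 0],
    [0, 0, 0],
    [0, 0, 0],
    [0, 0, 0]
  ]
}}

```text
time_s: 30.7
position: [0.4321, -0.1214, 0.0886]
tcp_rot: [[-0.388, 0.922, 0.0], [0.922, 0.388, 0.0], [-0.0, 0.0, -1.0]]
ft_force: [3.5, 1.9, 3.1]
opening: 0.156
grip_force: 30.0
```

```bash
python3 arc.py 0
```

```text
30.7 [ 0.4321 -0.1214  0.0886] 0.15623010667496584 30.000576947350055 [3.5009 1.8989 3.1069] rel hinge [-0.0349 -0.1688] 0.17241495464439982 theta 0.09970875242051921
0.09 [-0.026 -0.015 -0.   ]
0.08 [-0.054 -0.021 -0.   ]
0.07 [-0.083 -0.026 -0.   ]
0.06 [-0.111 -0.031 -0.   ]
0.05 [-0.139 -0.035 -0.   ]
0.04 [-0.168 -0.039 -0.   ]
0.03 [-0.196 -0.043 -0.   ]
0.02 [-0.225 -0.047 -0.   ]
0.01 [-0.253 -0.05  -0.   ]
0.0 [-0.282 -0.054 -0.   ]
```

{"fn": "step_arm", "kwargs": {
  "delta_pos": [
    [-0.05, -0.03, 0],
    [-0.1, -0.04, 0],
    [-0.15, -0.045, 0],
    [-0.2, -0.05, 0],
    [-0.25, -0.055, 0],
    [-0.28, -0.06, 0],
    [-0.31, -0.06, 0],
    [-0.34, -0.06, 0],
    [-0.34, -0.06, 0],
    [-0.34, -0.06, 0]
  ],
  "dr": [
    [0, 0, 0],
    [0, 0, 0],
    [0, 0, 0],
    [0, 0, 0],
    [0, 0, 0],
    [0, 0, 0],
    [0, 0, 0],
    [0, 0, 0],
    [0, 0, 0],
    [0, 0, 0]
  ]
}}

```text
time_s: 31.95
position: [0.4364, -0.1385, 0.0885]
tcp_rot: [[-0.386, 0.922, -0.001], [0.922, 0.386, 0.004], [0.004, 0.001, -1.0]]
ft_force: [4.8, 18.5, 6.7]
opening: 0.155
grip_force: 30.0
```

```bash
python3 arc.py 0|head -1
```

```text
31.95 [ 0.4364 -0.1385  0.0885] 0.1553546804359872 30.001850114786066 [ 4.7577 18.5113  6.655 ] rel hinge [-0.0175 -0.1716] 0.17245152091956975 theta -0.0028789261165052538
```

{"fn": "step_arm", "kwargs": {
  "delta_pos": [
    [0.03, 0, 0],
    [0.06, 0.02, 0],
    [0.06, 0.02, 0],
    [0.06, 0.02, 0],
    [0.06, 0.02, 0],
    [0.06, 0.02, 0],
    [0.06, 0.02, 0],
    [0.06, 0.02, 0],
    [0.06, 0.02, 0],
    [0.06, 0.02, 0]
  ],
  "dr": [
    [0, 0, 0],
    [0, 0, 0],
    [0, 0, 0],
    [0, 0, 0],
    [0, 0, 0],
    [0, 0, 0],
    [0, 0, 0],
    [0, 0, 0],
    [0, 0, 0],
    [0, 0, 0]
  ]
}}

```text
time_s: 33.2
position: [0.4361, -0.1371, 0.0886]
tcp_rot: [[-0.388, 0.922, -0.0], [0.922, 0.388, -0.0], [0.0, -0.0, -1.0]]
ft_force: [0.4, 2.5, 5.4]
opening: 0.152
grip_force: 30.0
```

```bash
python3 arc.py 0|head -1
```

```text
33.2 [ 0.4361 -0.1371  0.0886] 0.15158127611118485 30.001121556269936 [0.3846 2.4748 5.3654] rel hinge [-0.0189 -0.1713] 0.1723139564125932 theta 0.005792575064551858
```

{"fn": "step_arm", "kwargs": {
  "delta_pos": [
    [0, 0, 0],
    [0, 0, 0],
    [0, 0, 0],
    [0, 0, 0],
    [0, 0, -0.4],
    [0, 0, -1.0],
    [0, 0, -1.7],
    [0, 0, -2.0],
    [0.8, 0.3, -2.0],
    [1.7, 0.6, -2.0]
  ],
  "dr": [
    [0, 0, 0],
    [0, 0, 0],
    [0, 0, 0],
    [0, 0, 0],
    [0, 0, 0],
    [0, 0, 0],
    [0, 0, 0],
    [0, 0, 0],
    [0, 0, 0],
    [0, 0, 0]
  ],
  "gripper": 0.4
}}

```text
time_s: 34.45
position: [0.4299, -0.0284, 0.209]
tcp_rot: [[-0.386, 0.923, 0.001], [0.923, 0.386, -0.0], [-0.001, 0.001, -1.0]]
ft_force: [0.9, 0.9, -0.0]
opening: 0.4
grip_force: 0.0
```

{"fn": "step_arm", "kwargs": {
  "delta_pos": [
    [0.9, 0.4, 0],
    [1.8, 0.8, 0],
    [2.7, 1.2, 0],
    [3.6, 1.5, 0],
    [4.5, 1.8, 0],
    [4.8, 1.8, 0],
    [4.8, 1.8, 0],
    [4.8, 1.8, 0],
    [4.8, 1.8, 0],
    [4.8, 1.8, 0]
  ],
  "dr": [
    [0, 0, 0],
    [0, 0, 0],
    [0, 0, 0],
    [0, 0, 0],
    [0, 0, 0],
    [0, 0, 0],
    [0, 0, 0],
    [0, 0, 0],
    [0, 0, 0],
    [0, 0, 0]
  ]
}}

```text
time_s: 35.7
position: [0.4179, 0.2774, 0.2087]
tcp_rot: [[-0.387, 0.922, 0.0], [0.922, 0.387, -0.0], [-0.0, 0.0, -1.0]]
ft_force: [-0.3, -0.3, -0.0]
opening: 0.399
grip_force: 0.0
```

Run:
```python
from h import *
snap('side','s7');snap('top','t7')
a=cv2.imread('pics/t7.png')[130:250,220:370]; b=cv2.imread('pics/s7.png')[170:290,220:370]
cv2.imwrite('pics/c7.png',cv2.resize(np.hstack([a,b]),(800,320),interpolation=cv2.INTER_CUBIC))
for n in('keeper_knob','drawer_pull'):
    r={c:ctrl.pinpoint(n,c) for c in('side','top')}
    if r['side'] and r['top']:
        p,e=tri(r['side'][0]['position'],r['top'][0]['position']);print(n,p,e,(p[:2]-C)@ex,(p[:2]-C)@ey)
print(ctrl.get_obs()['time_s'],ctrl.get_obs()['position'])
```

```text
keeper_knob [ 0.4683 -0.1796  0.1263] 0.1203663315341093 -0.07319219591613875 -0.04909370247058966
drawer_pull [ 0.4887 -0.1     0.0289] 0.0018701269021040925 -0.13869259951710494 0.0006114005797305235
36.0 [0.4176 0.2782 0.2086]
```

View pics/c7.png

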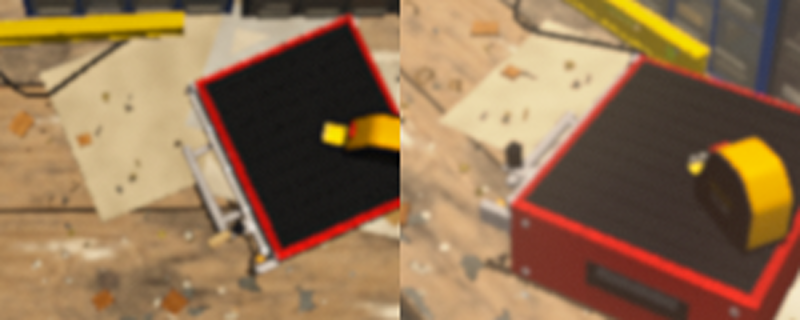

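The bar lies shut along the front, with its tip in the catch (crop (265,262)) and the knob at (235,218). The drawer is home and the tape measure hasn't moved.

Run:
```python
from h import *
p,e=tri((170+155/2.667,220+115/2.667),(130+218/2.667,220+235/2.667)); print(p,e,(p[:2]-C)@ex+.106,(p[:2]-C)@ey-.109)
print(ctrl.finish_job())
```

```text
[ 0.4455 -0.1338  0.0733] 0.008518141580499407 -0.018287285082466298 -0.1613209497696024
the job is handed in; nothing more can be done
None
```

The job is handed in at about 36 s: the small wrench is in the compartment with the larger one, the drawer is fully home, and the keeper bar read within 0.01 rad of shut, against a firm stop; no verdict was returned.

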